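# Turn the warming plate up four clicks

### The job

The warming plate under the bowl of berries has to be turned up: with a fingertip push the lug of its click-stop dial clockwise exactly four clicks from where it stands now, without running past the fourth, then press the round key behind the dial down and let it spring back. Only push with the fingers: do not pinch the lug, push gently, and leave the bowl, the cup, the tape roll and everything else where they stand.

Things in the scene. Friction and masses are not known exactly. Their poses are not given: they have to be found in the camera images.
- warmer: Warming plate, a low steel appliance that does not move, 190 (x) x 330 (y) x 55 mm high; origin at the centre of its underside, z up. Dark heated plate on its +y side (top at 57 mm), grey control panel on its -y side (top at 56 mm) with the dial's vertical axis at x = -35, y = -100 mm and the key at x = +65, y = -100 mm. Eight small dots round the dial mark its click positions
- dial (a joint): Dial angle in rad, grows clockwise seen from above. Eight rest positions 30 degrees (0.524 rad) apart from 0 to 3.665, end stops just outside. It starts in the first, second or third and, let go, snaps to the nearest rest. A click takes 0.1 to 0.2 N m (3 to 6 N at 36 mm radius). At 0 the lug points 135 degrees counterclockwise from the warmer's +x axis; each click turns it 30 degrees clockwise
- lug_tip (a point): Point at the outer end of the lug, 45 mm from the dial's axis, in the middle of the lug's width, 73 mm above the worktop. x points out along the lug, y out of the flank that faces counterclockwise, which is pushed to turn the dial clockwise (flanks at y = +7.2 and -7.2 mm from the lug's middle), z up. The fingers must never press on both flanks at once
- dial_axis (a point): Centre of the black dial: on its vertical axis, at the top of its flat disc of 46 mm radius, 63 mm above the worktop. On the disc stand a central hub of 17 mm radius and one radial lug, 14.4 mm wide, from the hub out to 46 mm radius; the hub rises to 83 and the lug to 86 mm above the worktop
- key_top (a point): Centre of the top of the round metal push key of 14 mm radius, 69 mm above the worktop, 9.5 mm above its black collar of 21 mm radius, 100 mm from the dial's axis toward the warmer's +x; the key is pressed straight down
- key (a joint): Travel of the key in m: 0 up, 0.006 fully down (1.4 N starts it, 4 N holds it down), springs back by itself
- bowl: Small steel bowl with berries, 150 mm across, 60 mm high, standing loose on the heated plate; origin at the centre of its underside. Leave it
- tape_roll: Loose roll of tape, 105 mm across, 25 mm high, on the worktop; origin at the centre of its underside. Leave it
- cup: Loose steel measuring cup, 74 x 103 x 74 mm high; origin at the centre of its underside. Leave it

How it is judged:
On the way, in this order (a step that is already met when the one before it is completed fails the run):
1. the dial rests four clicks clockwise of where it started (distance of lug_tip from where it was at the start of the episode between 0.0744 and 0.0812 m and velocity of joint dial between -0.15 and 0.15 rad/s), for 0.3 s.
2. the key is pressed down (distance of lug_tip from where it was at the start of the episode between 0.0744 and 0.0812 m and value of joint key above 0.0045 m), for 0.05 s.
At the end, for the whole second after the job is handed in: The dial rests four clicks (120 degrees, give or take 8) clockwise of its start, the key is up again (less than 1.5 mm down) after having been pressed at least 4.5 mm, and every bystander is within 20 mm of its start (distance of lug_tip from where it was at the start of the episode between 0.0744 and 0.0812 m and velocity of joint dial between -0.1 and 0.1 rad/s and value of joint key below 0.0015 m and distance of each of bowl, tape_roll, cup from where it was at the start of the episode below 0.02 m); the robot touches nothing.
It fails at once if the dial is turned past the fourth click (distance of lug_tip from where it was at the start of the episode above 0.0845 m).
It fails at once if the key is pressed before the dial is set (value of joint key above 0.003 m and distance of lug_tip from where it was at the start of the episode below 0.0744 m).
It fails at once if the lug is pinched: the fingers press on both its flanks (contact force between the fingers and dial_c3 above 1 N and contact force between the fingers and dial_c4 above 1 N).
It fails at once if the dial's lug is pushed harder than 30 N (contact force between the fingers and dial_c3 above 30 N or contact force between the fingers and dial_c4 above 30 N).
It fails at once if the bowl or another loose thing is shifted or lifted by 20 mm (distance of any of bowl, tape_roll, cup from where it was at the start of the episode above 0.02 m).
It also fails if it takes over 48 s, if anything falls off the work surface, if the arm or the gripper's body presses on something with over 40 N, if the wrist force passes 120 N, or if a joint passes its speed limit or range.

### The arm

A 6-joint arm with a two-finger parallel gripper is mounted at the origin on the work surface; the furniture and walls round the work are solid. World frame = base frame: x ahead of the robot, y to its left, z up, the work surface at z = 0. Lengths are in m, angles in rad, forces in N, time in s.
With the tool pointing down it reaches from about 0.275 to 0.85 m from the base axis. Payload 5.2 kg.
Tool frame: the origin (TCP) lies midway between the tips of the shut fingers; the grasp point (between the pads) lies r.grip_point_offset behind it (r.grip_point_offset is the distance from the TCP to the grasp point, in m); x points along the fingers, z is the direction in which the jaws open and shut, and the axes are right-handed (so a half turn about x gives the same grasp; the last joint's range is limited). The gripper opens to 85 mm and grips with 20 to 120 N. Pads are 22 mm wide; open, the fingers measure 114 mm over their backs; the gripper's body (76 mm by 85 mm) begins 54 mm behind the grasp point. The pads swing forward as they close: fully open they stand 13 mm farther back than shut.
Start: joints at [0.981, 0.259, 1.535, -0, 1.348, -0.203], TCP at [0.207, 0.509, 0.209] pointing down, gripper open.
Joint ranges: [-3.14, 3.14], [-0.91, 2.08], [0.19, 2.58], [-1.22, 4.36], [0.22, 2.71], [-3.12, 3.12]. Speed limits (rad/s): [2.57, 2.57, 3.14, 3.14, 3.14, 3.14].

### API

Orientations are given as a rotation vector (axis times angle).
In Python, from bench import r gives the robot as it stands.
- The arm moves only by the shell command python3 -m pendant 'ROWS'. ROWS is JSON, a list of rows, each a list of 5 numbers: the closure in counts, from 0 (fully open) to 255 (shut), then the shift along the world's x, y, z in m, then the turn about the world's z in rad. A call has 1 to 12 rows; each row is the pose to reach, as a shift and turn from the pose commanded when the call began; what a row does not reach only later rows make up. A row lasts 1/8 s, in which the tool goes at most 62.5 mm and 10.7 degrees, less where a joint would pass 70% of its speed; a pose out of reach is approached as far as the arm can. A call with a gripper value outside its range is refused whole. The fingers move at their own pace and stop on an object; the grip force is fixed at half the most. Time passes only in rows, so rows that repeat a pose let the fingers close. It gives the time, the measured TCP pose, the force and the opening at its end, in the units of the state.
- r.sense(): the state, without advancing time (a new reading comes with each control period).
- r.read_camera(name): name is "scene" or "side" or "wrist"; returns a dict with "frame" (384x512x3 uint8, blue, green, red), "K" (3x3 intrinsics, pixels), "rvec" (rotation vector, rad) and "tvec" (3), from world to camera coordinates, as OpenCV has them; the wrist camera has in their place "mount" (4x4, takes a point from camera to tool coordinates, whose origin is the TCP and whose axes are the tool frame's). Camera axes: x right, y down, z forward; pixel columns grow to the right and rows downward; lengths in m; the calibration is good to about 2 mm. The wrist camera is an equidistant fisheye: a pixel r from the principal point sees the ray r / f radians off the axis. A picture is of the moment at which its call begins: read the wrist's pose just before it. There is no depth.
- r.hand_in(): hands the job in, once; it reports no verdict.
The state is a dict: "clock": time; "joint_pos": joint angles; "qvel": joint speeds; "effort": joint torques, N m; "position": TCP position; "tcp_rot": TCP orientation; "force": force on the tool from outside, world axes, zero at the start; "ft_torque": the same for the moment, N m; "width": finger opening in m.
Only numpy, scipy, OpenCV 4.12 (cv2) and the standard library are available. Lean on these libraries where they do the work, as an engineer would, in place of code of your own. Each camera call takes 0.05 s, during which the arm holds its last target.

## Working session

There is one attempt and no reset: what is moved stays moved. The work goes in short steps, Python scripts to look and compute and a shell command to move; the robot and the scene stay as the last step left them, time stands still between calls to the robot, and variables do not carry over. Pictures are saved under pics/ and viewed, and the job is handed in when it is done.

```bash
mkdir -p pics; ls
python3 - <<'E'
from bench import r
import cv2
s=r.sense(); print(s, r.grip_point_offset)
for n in ["scene","side","wrist"]:
    c=r.read_camera(n); cv2.imwrite(f"pics/{n}0.png",c["frame"])
    print(n,c["K"],c.get("rvec"),c.get("tvec"),c.get("mount"))
E
```

```text
pics
{'clock': 0.0, 'joint_pos': array([ 9.81173139e-01,  2.59353623e-01,  1.53609241e+00,  5.08985952e-05,
        1.34799682e+00, -2.02784422e-01]), 'qvel': array([-0.00092544,  0.00109015, -0.0020084 ,  0.00104297,  0.00013708,
        0.00085689]), 'effort': array([-1.55781065e-03, -4.46034050e+01, -2.90568727e+01, -3.86057036e-04,
        1.19003860e-02,  2.42927615e-05]), 'position': array([0.20712562, 0.50889716, 0.20856527]), 'tcp_rot': array([-0.92046391,  1.36951051,  0.91938222]), 'force': array([ 0.37366967, -0.85393607, -0.02062169]), 'ft_torque': array([ 0.00582509, -0.01340731,  0.00281341]), 'width': 0.0851863881751018} 0.0187
scene [[397.49388829   0.         252.46921133]
 [  0.         397.49388829 188.31060758]
 [  0.           0.           1.        ]] [ 1.9228819  -0.6094007   0.41746543] [-0.45844128  0.14105045  0.72300622] None
side [[410.31597382   0.         257.37240211]
 [  0.         410.31597382 185.69522014]
 [  0.           0.           1.        ]] [ 2.10043033 -0.56261677  0.26816525] [-0.47139128  0.15130505  0.80460503] None
wrist [[297.31863964   0.         253.13196116]
 [  0.         297.31863964 190.89701205]
 [  0.           0.           1.        ]] None None [[ 1.08441629e-03 -2.93466553e-01  9.55968726e-01 -1.64208730e-01]
 [ 6.26993226e-05 -9.55969267e-01 -2.93466790e-01  7.45818932e-02]
 [ 9.99999410e-01  3.78178761e-04 -1.01826849e-03  5.12246474e-04]
 [ 0.00000000e+00  0.00000000e+00  0.00000000e+00  1.00000000e+00]]
```

View pics/scene0.png

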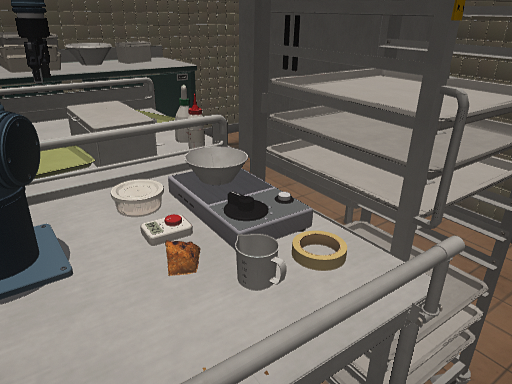

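View pics/side0.png

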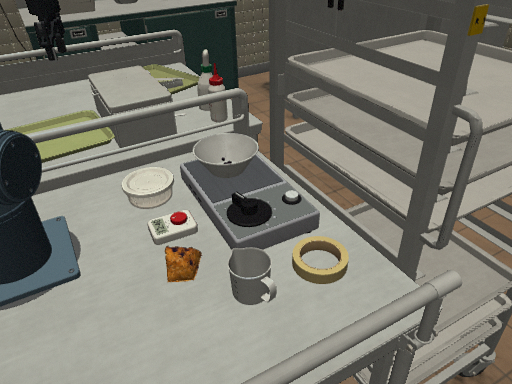

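View pics/wrist0.png

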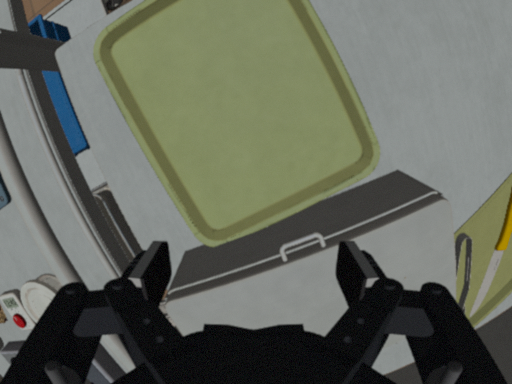

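The scene and side views show the warmer with the dial (about 246,208 / 249,211), key (284,197 / 291,196), cup, tape roll and bowl. The wrist camera isn't looking at it yet. I'll zoom in.

```bash
python3 - <<'E'
import cv2, numpy as np
a=cv2.imread("pics/scene0.png")[160:260,155:325]; b=cv2.imread("pics/side0.png")[150:250,170:340]
cv2.imwrite("pics/z0.png",cv2.resize(np.vstack([cv2.resize(a,None,fx=3,fy=3,interpolation=2),cv2.resize(b,None,fx=3,fy=3,interpolation=2)]),(510,600)))
E
cat > h.py <<'E'
import cv2, numpy as np
from scipy.spatial.transform import Rotation as R
from bench import r
def ray(c,u,v):
    Rm=cv2.Rodrigues(np.array(c["rvec"],float))[0]; t=np.array(c["tvec"],float)
    d=Rm.T@np.linalg.inv(c["K"])@np.array([u,v,1.]); return -Rm.T@t, d/np.linalg.norm(d)
def wray(c,s,u,v):
    K=c["K"]; x=np.array([(u-K[0,2]),(v-K[1,2])]); n=np.hypot(*x); th=n/K[0,0]
    d=np.array([*(np.sin(th)*x/max(n,1e-9)),np.cos(th)]); M=np.array(c["mount"])
    T=R.from_rotvec(s["tcp_rot"]).as_matrix(); return s["position"]+T@M[:3,3], T@M[:3,:3]@d
def wproj(c,s,P):
    K=c["K"];M=np.array(c["mount"]);T=R.from_rotvec(s["tcp_rot"]).as_matrix()
    p=M[:3,:3].T@(T.T@(np.array(P)-s["position"])-M[:3,3]); n=np.hypot(p[0],p[1]); th=np.arctan2(n,p[2])
    return K[0,2]+K[0,0]*th*p[0]/n, K[1,2]+K[0,0]*th*p[1]/n
def onz(rd,z):
    o,d=rd; return o+d*(z-o[2])/d[2]
def tri(*rs):
    A=0;b=0
    for o,d in rs:
        P=np.eye(3)-np.outer(d,d);A=A+P;b=b+P@o
    return np.linalg.solve(A,b)
E
python3 - <<'E'
from h import *
a=r.read_camera("scene");b=r.read_camera("side")
for n,p,q in [("dial",(246,209),(249,211)),("key",(284,194),(291,194)),("cornerSE",(310,212),(316,212))]:
    print(n,tri(ray(a,*p),ray(b,*q)))
for n,q,z in [("dial",(249,211),.063),("key",(291,194),.069)]: print(n,onz(ray(b,*q),z))
for n,q,z in [("dial",(246,209),.063),("key",(284,194),.069)]: print(n,onz(ray(a,*q),z))
E
```

```text
dial [ 0.43596949 -0.15472446  0.0572143 ]
key [ 0.5319463  -0.16180508  0.06899638]
cornerSE [ 0.56810195 -0.20627764  0.03503822]
dial [ 0.43253598 -0.16139323  0.063     ]
key [ 0.53200632 -0.1623103   0.069     ]
dial [ 0.42946236 -0.164044    0.063     ]
key [ 0.53199013 -0.16123074  0.069     ]
```

View pics/z0.png

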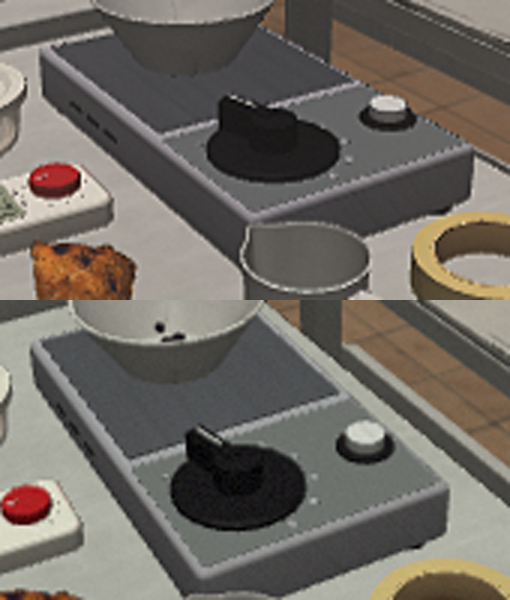

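```bash
python3 - <<'E'
from h import *
s=r.sense(); print(R.from_rotvec(s["tcp_rot"]).as_matrix().round(3))
E
python3 -m pendant '[[0,0.02,-0.06,0.03,0],[0,0.04,-0.12,0.06,0],[0,0.06,-0.18,0.08,0],[0,0.08,-0.24,0.08,0],[0,0.1,-0.3,0.08,0],[0,0.12,-0.36,0.08,0],[0,0.14,-0.42,0.08,0],[0,0.16,-0.48,0.08,0],[0,0.18,-0.54,0.08,0],[0,0.2,-0.58,0.08,0],[0,0.2,-0.6,0.08,0],[0,0.2,-0.6,0.08,0]]'
python3 - <<'E'
from h import *
s=r.sense(); c=r.read_camera("wrist"); cv2.imwrite("pics/w1.png",c["frame"]); print(s["clock"],s["position"],R.from_rotvec(s["tcp_rot"]).as_matrix().round(3),s["joint_pos"].round(2))
E
```

```text
[[-0.    -0.926  0.377]
 [-0.001  0.377  0.926]
 [-1.     0.    -0.001]]
clock: 1.75
position: [0.4074, -0.0922, 0.289]
tcp_rot: [-0.916, 1.37, 0.918]
force: [-0.4, 0.4, -0.2]
width: 0.085
1.75 [ 0.40742468 -0.09215898  0.28895204] [[-0.001 -0.925  0.38 ]
 [ 0.     0.38   0.925]
 [-1.     0.001  0.   ]] [-0.49 -0.03  1.68 -0.    1.5  -1.67]
```

View pics/w1.png

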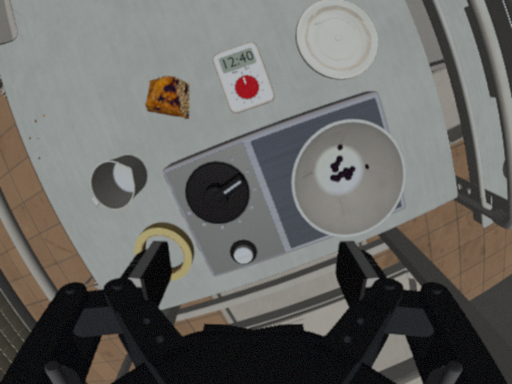

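Good top view: dial disc near (217,192), lug pointing right/up to about (243,181), key at (243,252), cup at (120,182), tape roll at (165,250).

Run:
```python
from h import *
s=r.sense(); c=r.read_camera("wrist"); f=c["frame"]
cv2.imwrite("pics/w1z.png",cv2.resize(f[140:280,150:290],(700,700),interpolation=cv2.INTER_CUBIC)[:600])
g=f.max(2)
roi=np.zeros_like(g); roi[150:240,175:262]=1
m=((g<50)&(roi>0)).astype(np.uint8)
cs,_=cv2.findContours(m,cv2.RETR_EXTERNAL,cv2.CHAIN_APPROX_NONE)
k=max(cs,key=cv2.contourArea)
P=np.array([onz(wray(c,s,*p[0]),.063)[:2] for p in k]); (x,y),rad=cv2.minEnclosingCircle((P*1000).astype(np.float32)); print("disc",x,y,rad)
A=np.c_[2*P,np.ones(len(P))]; so=np.linalg.lstsq(A,(P**2).sum(1),rcond=None)[0]; print(so[:2],np.sqrt(so[2]+so[:2]@so[:2]))
k=onz(wray(c,s,243,254),.069);print("key",k)
D=so[:2]
yaw=np.degrees(np.arctan2(*(k[:2]-D)[::-1]));print("yaw",yaw,np.linalg.norm(k[:2]-D))
for uv in [(235,187),(241,182),(243,180)]:
    L=onz(wray(c,s,*uv),.086)[:2]-D; print(uv,np.degrees(np.arctan2(L[1],L[0]))-yaw,np.linalg.norm(L))
for uv in [(166,165),(211,275),(380,94),(248,142)]: print(uv,onz(wray(c,s,*uv),.055))
```

```text
disc 433.3584899902344 -156.7171630859375 44.71504211425781
[ 0.43297884 -0.15706356] 0.0437169728511393
key [ 0.53134579 -0.15757341  0.069     ]
yaw -0.2969682661886196 0.09836826323621439
(235, 187) 97.81523977196296 0.03267969751679714
(241, 182) 100.36493930879728 0.04282313448505535
(243, 180) 101.41824383697676 0.04643707899383517
(166, 165) [ 0.36940605 -0.20772045  0.055     ]
(211, 275) [ 0.55536204 -0.22383542  0.055     ]
(380, 94) [0.38729524 0.10926846 0.055     ]
(248, 142) [ 0.38489054 -0.08894547  0.055     ]
```

View pics/w1z.png

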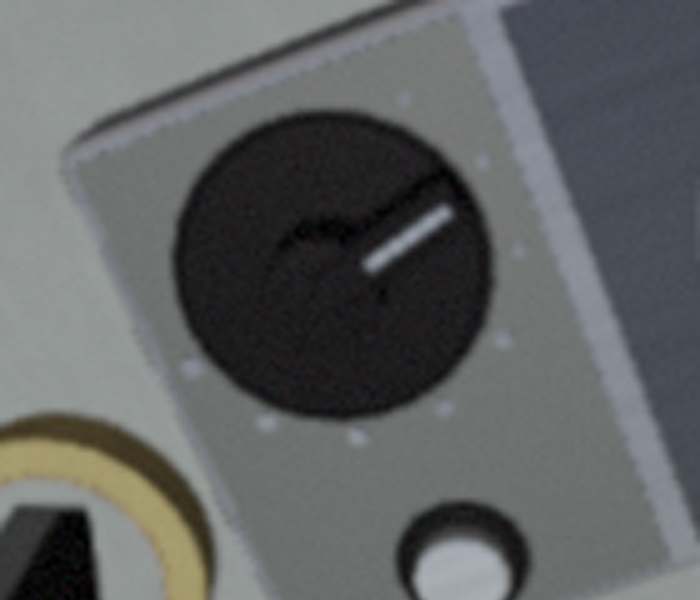

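Run:
```python
from h import *
s=r.sense(); c=r.read_camera("wrist")
z=lambda u,v:(150+u/5-.4,140+v/5-.4)
Q=np.array([onz(wray(c,s,*z(*p)),.056)[:2] for p in [(404,99),(483,160),(519,249),(503,340),(444,408),(357,437),(267,422),(192,368)]])
A=np.c_[2*Q,np.ones(8)]; so=np.linalg.lstsq(A,(Q**2).sum(1),rcond=None)[0]; D=so[:2]; print("dots centre",D,np.sqrt(so[2]+D@D))
a=np.degrees(np.arctan2(*(Q-D).T[::-1])); print(a.round(1),(a-(135-30*np.arange(8))+180)%360-180)
L=np.array([onz(wray(c,s,*z(*p)),.0865)[:2] for p in [(370,268),(450,210)]]); d=L[1]-L[0]
print("line",L,np.degrees(np.arctan2(d[1],d[0])), [np.linalg.norm(l-D) for l in L])
for p in [(462,582),(462,567)]: print("key",onz(wray(c,s,*z(*p)),.069))
```

```text
dots centre [ 0.43421746 -0.15716902] 0.05257673813033272
[134.1 103.8  73.6  43.4  13.5 -16.8 -46.5 -76.5] [-0.92916492 -1.23775095 -1.38058731 -1.59752836 -1.53170157 -1.75745911
 -1.51076842 -1.4570526 ]
line [[ 0.43073996 -0.14091199]
 [ 0.42425943 -0.11556213]] 104.34017094192389 [np.float64(0.016624795192396225), np.float64(0.042781950951972555)]
key [ 0.53412015 -0.15943201  0.069     ]
key [ 0.52942595 -0.15742933  0.069     ]
```

Warmer yaw ≈ -1.4°, dial axis ≈ (0.434,-0.157), lug at 104° (second rest). The key's computed and seen positions agree. Next I shut the fingers, turn the pads radial and stop above the stand-off point.

```bash
python3 -m pendant '[[255,0,0,0,-0.18],[255,-0.004,-0.01,-0.02,-0.36],[255,-0.008,-0.02,-0.06,-0.54],[255,-0.012,-0.03,-0.1,-0.72],[255,-0.014,-0.039,-0.14,-0.9],[255,-0.014,-0.039,-0.16,-0.944],[255,-0.014,-0.039,-0.16,-0.944],[255,-0.014,-0.039,-0.16,-0.944]]'
python3 - <<'E'
from h import *
s=r.sense(); c=r.read_camera("wrist"); cv2.imwrite("pics/w2.png",c["frame"]); print(s["position"],R.from_rotvec(s["tcp_rot"]).as_matrix().round(3),s["force"],s["width"])
C=np.array([.4342,-.157]);print([wproj(c,s,(*C,.083)), wproj(c,s,s["position"])])
E
```

```text
clock: 2.9
position: [0.3942, -0.1292, 0.1305]
tcp_rot: [-0.191, 1.561, 0.189]
force: [-1.3, 0.4, 0.6]
width: 0.0001
[ 0.39420171 -0.12922228  0.13052404] [[ 0.002 -0.24   0.971]
 [-0.001  0.971  0.24 ]
 [-1.    -0.001  0.001]] [-1.32331655  0.41657157  0.60379416] 8.603192171446505e-05
[(np.float64(292.5058294529881), np.float64(245.9618335503422)), (np.float64(252.46164553602657), np.float64(229.62199945551936))]
```

View pics/w2.png

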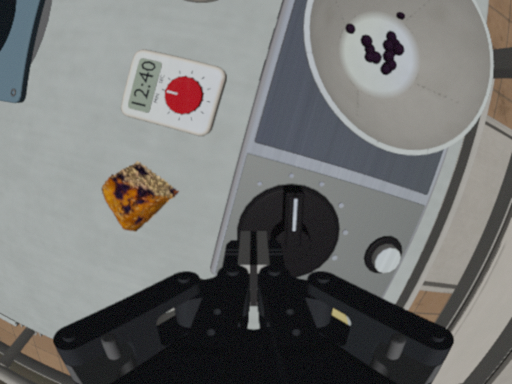

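Run:
```python
from h import *
s=r.sense(); c=r.read_camera("wrist"); f=c["frame"]
C=np.array([.4342,-.157])
for rr in (16.6,42.8):
    for a in (103.6,): print(rr,wproj(c,s,(*(C+rr/1000*np.array([np.cos(np.radians(a)),np.sin(np.radians(a))])),.0865)))
T=R.from_rotvec(s["tcp_rot"]).as_matrix()
for y in (.011,-.011):
  for z in (-.0145,.0145): print(y,z,wproj(c,s,s["position"]+T@np.array([0,y,z])))
cv2.imwrite("pics/w2z.png",cv2.resize(f[170:290,200:350],(750,600),interpolation=cv2.INTER_CUBIC))
```

```text
16.6 (np.float64(294.1286195282467), np.float64(228.5845481734864))
42.8 (np.float64(295.94736733801665), np.float64(196.41753062140245))
0.011 -0.0145 (np.float64(228.02849891882116), np.float64(212.6828038290872))
0.011 0.0145 (np.float64(276.8780828043282), np.float64(212.6973167433718))
-0.011 -0.0145 (np.float64(229.14358634066508), np.float64(245.5502364769202))
-0.011 0.0145 (np.float64(275.81811990165), np.float64(245.57277682161822))
```

View pics/w2z.png

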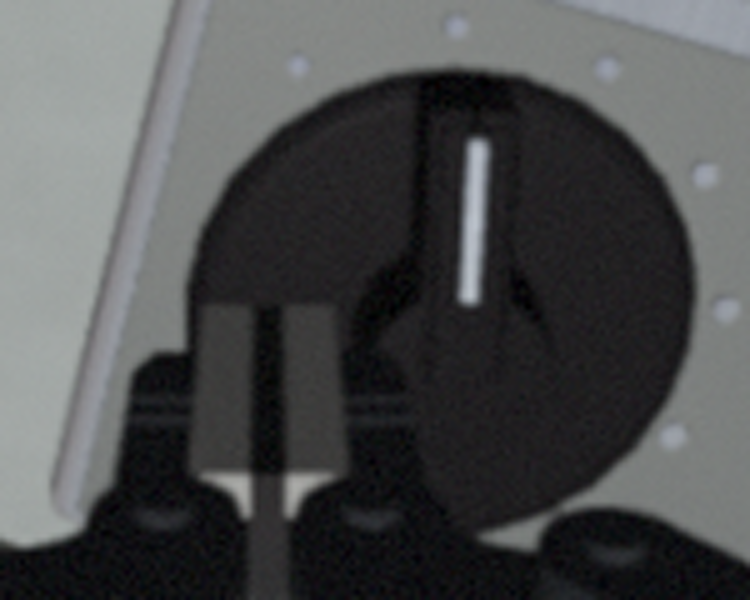

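Run:
```python
from h import *
s=r.sense(); c=r.read_camera("wrist")
T=R.from_rotvec(s["tcp_rot"]).as_matrix()
for y in (.011,.005,0):
  for x in (0,-.01,-.0187,-.03,-.04): print(y,x,np.round([wproj(c,s,s["position"]+T@np.array([x,y,z])) for z in (-.009,.009)],1).tolist())
```

```text
0.011 0 [[237.3, 212.7], [267.6, 212.7]]
0.011 -0.01 [[236.4, 219.2], [268.4, 219.2]]
0.011 -0.0187 [[235.5, 225.4], [269.2, 225.4]]
0.011 -0.03 [[234.3, 234.5], [270.3, 234.5]]
0.011 -0.04 [[233.0, 243.6], [271.5, 243.7]]
0.005 0 [[237.5, 222.0], [267.5, 222.0]]
0.005 -0.01 [[236.6, 228.9], [268.2, 228.9]]
0.005 -0.0187 [[235.8, 235.5], [269.0, 235.5]]
0.005 -0.03 [[234.6, 245.1], [270.1, 245.1]]
0.005 -0.04 [[233.4, 254.8], [271.1, 254.8]]
0 0 [[237.6, 229.6], [267.3, 229.6]]
0 -0.01 [[236.8, 236.8], [268.1, 236.8]]
0 -0.0187 [[236.0, 243.7], [268.8, 243.7]]
0 -0.03 [[234.8, 253.7], [269.8, 253.7]]
0 -0.04 [[233.7, 263.7], [270.9, 263.7]]
```

Run:
```python
from h import *
c=r.read_camera("wrist"); f=c["frame"]
z=cv2.resize(f[170:290,200:350],(750,600),interpolation=cv2.INTER_CUBIC)
cv2.imwrite("pics/w2c.png",np.clip(z.astype(float)*5-60,0,255).astype(np.uint8))
f2=r.read_camera("side")["frame"];cv2.imwrite("pics/s2.png",cv2.resize(f2[60:260,160:360],(600,600),interpolation=2))
```

```text
(no output)
```

View pics/w2c.png

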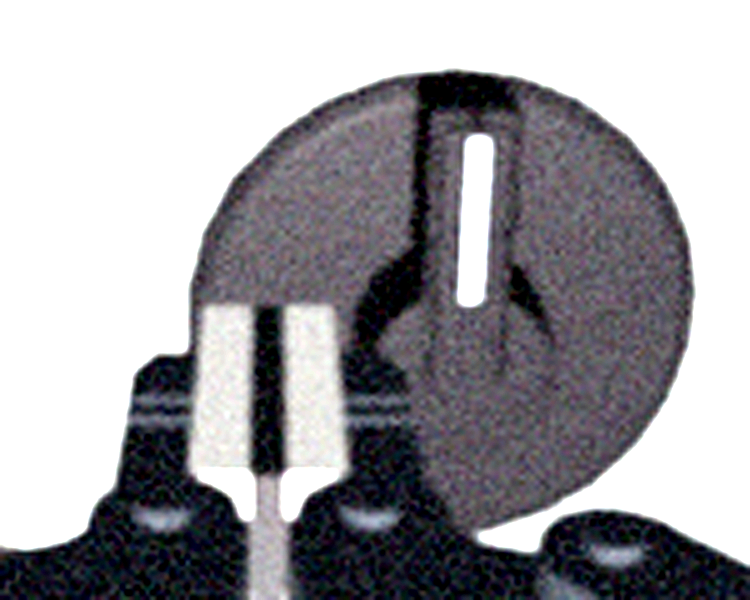

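View pics/s2.png

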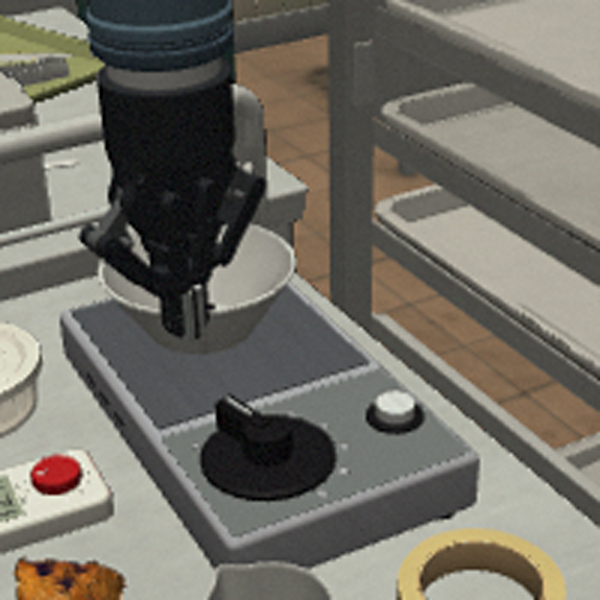

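Run:
```python
from h import *
s=r.sense(); b=r.read_camera("side")
T=R.from_rotvec(s["tcp_rot"]).as_matrix()
pr=lambda P:cv2.projectPoints(np.array(P),b["rvec"],b["tvec"],b["K"],None)[0].reshape(-1,2)
pts=[s["position"]+T@np.array([x,y,z]) for x in(0,-.0187) for y in (-.011,0,.011) for z in(-.009,.009)]
z=(pr(pts)-[160,60])*3; print(z.round(0).tolist())
f=b["frame"];w=cv2.resize(f[140:190,205:255],(600,600),interpolation=2)
for p in pr(pts[:6]): cv2.circle(w,tuple(np.int32((p-[205,140])*12+6)),4,(0,0,255),-1)
cv2.imwrite("pics/s2z.png",np.clip(w*2.5,0,255).astype(np.uint8))
```

```text
[[187.0, 375.0], [209.0, 364.0], [176.0, 369.0], [198.0, 358.0], [166.0, 362.0], [188.0, 351.0], [185.0, 350.0], [207.0, 340.0], [174.0, 344.0], [196.0, 333.0], [163.0, 337.0], [185.0, 327.0]]
```

View pics/s2z.png

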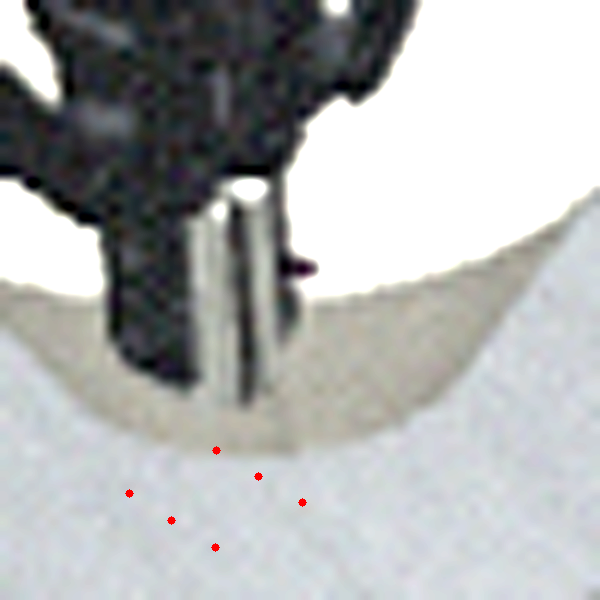

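The lug's projected position fits the image within about 1 px. The visible fingertips, though, sit about 25 mm above the nominal TCP in both views. I'll lower partway and compare before trusting either.

```bash
python3 -m pendant '[[255,0,0,-0.03,0],[255,0,0,-0.05,0],[255,0,0,-0.06,0],[255,0,0,-0.06,0]]'
python3 - <<'E'
from h import *
s=r.sense(); print(s["position"],s["force"]); b=r.read_camera("side");c=r.read_camera("wrist")
w=cv2.resize(b["frame"][150:250,190:290],(600,600),interpolation=2)
cv2.imwrite("pics/s3z.png",np.clip(w*2.,0,255).astype(np.uint8)); cv2.imwrite("pics/w3.png",np.clip(cv2.resize(c["frame"][150:290,190:365],(750,600))*2.5,0,255).astype(np.uint8))
E
```

```text
clock: 3.7
position: [0.3932, -0.1295, 0.0692]
tcp_rot: [-0.188, 1.563, 0.189]
force: [0.4, -0.5, -0.0]
width: 0.0002
[ 0.39322054 -0.12952154  0.06917091] [ 0.41704388 -0.45767963 -0.04289311]
```

View pics/s3z.png

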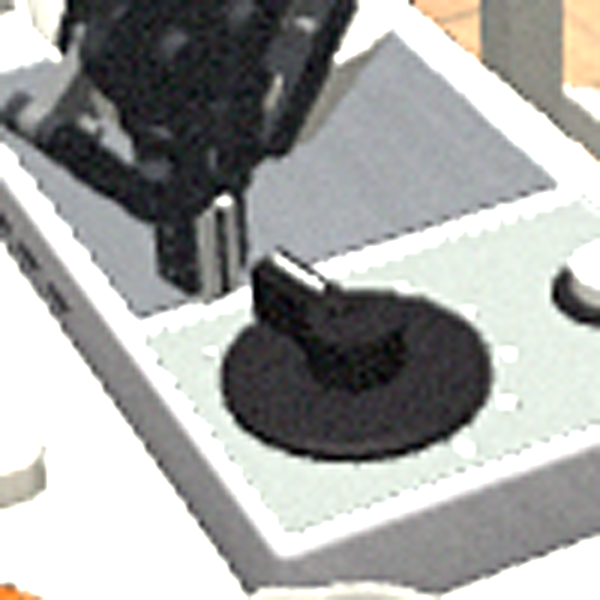

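View pics/w3.png

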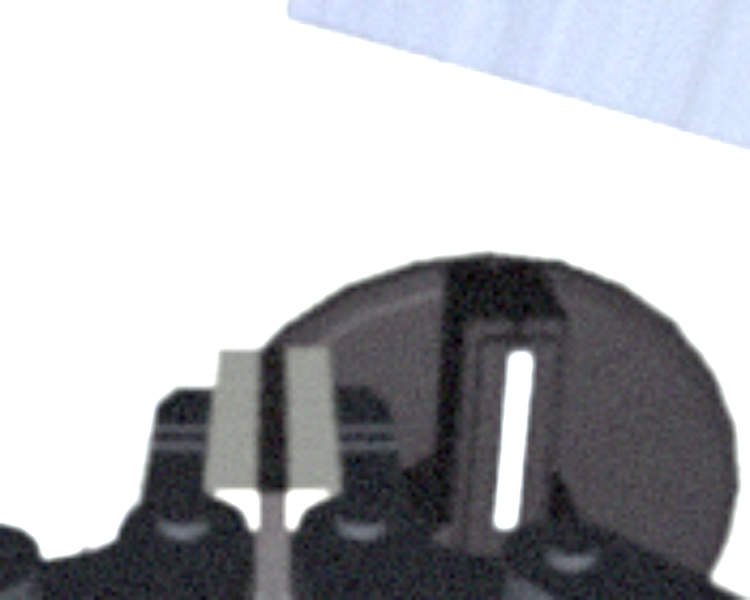

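```bash
for k in 1; do python3 -m pendant '[[255,0,0,-0.002,0],[255,0,0,-0.004,0],[255,0,0,-0.006,0],[255,0,0,-0.007,0],[255,0,0,-0.007,0]]'; done
```

```text
clock: 4.42
position: [0.3934, -0.1296, 0.0623]
tcp_rot: [-0.188, 1.563, 0.189]
force: [-0.5, -0.1, 0.3]
width: -0.0002
```

```bash
python3 -m pendant '[[255,0,0,-0.001,0],[255,0,0,-0.002,0],[255,0,0,-0.003,0],[255,0,0,-0.004,0],[255,0,0,-0.004,0]]'
python3 -m pendant '[[255,0,0,-0.001,0],[255,0,0,-0.002,0],[255,0,0,-0.003,0],[255,0,0,-0.004,0],[255,0,0,-0.004,0]]'
```

```text
clock: 5.05
position: [0.3934, -0.1296, 0.0583]
tcp_rot: [-0.188, 1.563, 0.188]
force: [0.1, 0.3, 0.2]
width: -0.0001
clock: 5.68
position: [0.3934, -0.1296, 0.0543]
tcp_rot: [-0.188, 1.563, 0.188]
force: [0.1, 0.0, -0.3]
width: 0.0004
```

No contact even at a nominal 54 mm, which is below the panel top, so the real tips are indeed about 25 mm behind the TCP. I'll lower to a nominal 43 mm (tips about 69 mm), then move toward the flank.

```bash
python3 -m pendant '[[255,0,0,-0.002,0],[255,0,0,-0.004,0],[255,0,0,-0.006,0],[255,0,0,-0.008,0],[255,0,0,-0.01,0],[255,0,0,-0.011,0],[255,0,0,-0.011,0]]'
python3 -m pendant '[[255,0.002,0.0005,0,0],[255,0.004,0.001,0,0],[255,0.006,0.0015,0,0],[255,0.008,0.002,0,0],[255,0.0097,0.0024,0,0],[255,0.0097,0.0024,0,0]]'
python3 - <<'E'
from h import *
c=r.read_camera("wrist"); b=r.read_camera("side")
cv2.imwrite("pics/w4.png",np.clip(cv2.resize(c["frame"][150:290,190:365],(750,600))*2.5,0,255).astype(np.uint8))
cv2.imwrite("pics/s4.png",np.clip(cv2.resize(b["frame"][150:250,190:290],(600,600),interpolation=2)*2.,0,255).astype(np.uint8))
E
```

```text
clock: 6.55
position: [0.3934, -0.1296, 0.0433]
tcp_rot: [-0.188, 1.563, 0.189]
force: [-0.3, -0.2, -0.2]
width: 0.0
clock: 7.3
position: [0.4033, -0.1272, 0.0434]
tcp_rot: [-0.189, 1.563, 0.189]
force: [-0.1, 0.5, -0.1]
width: -0.0001
```

View pics/w4.png

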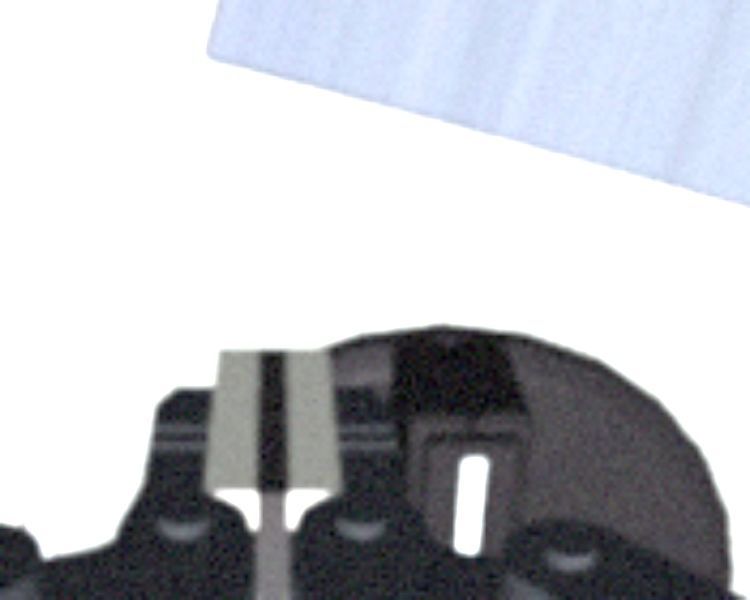

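View pics/s4.png

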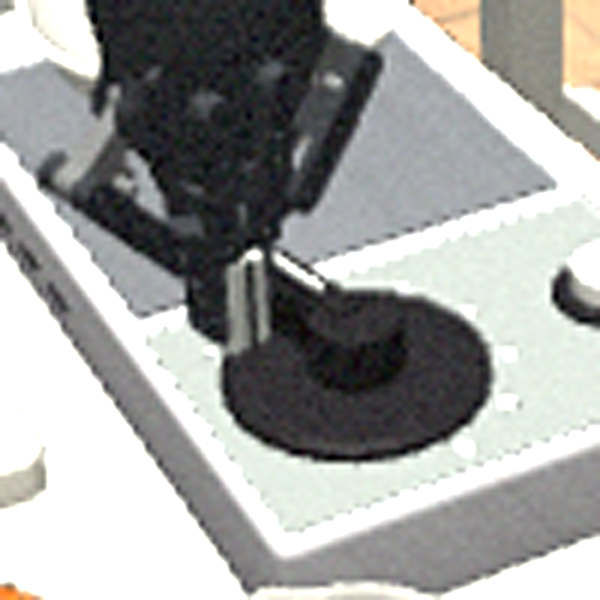

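```bash
for i in 1; do python3 -m pendant '[[255,0.001,0.0002,0,0],[255,0.002,0.0005,0,0],[255,0.002,0.0005,0,0]]'; done; python3 -m pendant '[[255,0.001,0.0002,0,0],[255,0.002,0.0005,0,0],[255,0.002,0.0005,0,0]]'
```

```text
clock: 7.78
position: [0.4049, -0.1267, 0.0434]
tcp_rot: [-0.188, 1.563, 0.189]
force: [-1.6, -0.8, 0.7]
width: -0.0
clock: 8.15
position: [0.4064, -0.1261, 0.0433]
tcp_rot: [-0.188, 1.564, 0.189]
force: [-4.0, -1.4, 2.2]
width: -0.0001
```

Run:
```python
from h import *
# bowl rim from picture w1 (pose then)
c=r.read_camera("wrist"); s1={"position":np.array([0.40742468,-0.09215898,0.28895204]),"tcp_rot":np.array([-0.916,1.37,0.918])}
Q=np.array([onz(wray(c,s1,*p),.117)[:2] for p in [(291,178),(405,175),(348,121),(345,236)]]);print("rim",Q.round(3).tolist())
s=r.sense();C=np.array([.4342,-.157]);p=s["position"][:2]-C
def tab(D):
    out=[]
    for d in D:
        a=np.radians(-d);q=np.array([[np.cos(a),-np.sin(a)],[np.sin(a),np.cos(a)]])@p-p
        out.append((d,q.round(4).tolist(),round(a,3)))
    return out
for o in tab(range(4,45,4)):print(o)
```

```text
rim [[0.436, -0.055], [0.488, 0.085], [0.397, 0.032], [0.535, -0.016]]
(4, [0.0022, 0.0019], np.float64(-0.07))
(8, [0.0046, 0.0036], np.float64(-0.14))
(12, [0.007, 0.0051], np.float64(-0.209))
(16, [0.0096, 0.0064], np.float64(-0.279))
(20, [0.0123, 0.0076], np.float64(-0.349))
(24, [0.015, 0.0086], np.float64(-0.419))
(28, [0.0178, 0.0094], np.float64(-0.489))
(32, [0.0206, 0.01], np.float64(-0.559))
(36, [0.0235, 0.0104], np.float64(-0.628))
(40, [0.0264, 0.0106], np.float64(-0.698))
(44, [0.0293, 0.0106], np.float64(-0.768))
```

Contact: about 4 N at a 20 mm tangential offset. Bowl rim is clear, nearest at y ≈ -0.06. I'm sweeping along the arc about the dial axis, first click now.

```bash
python3 -m pendant '[[255,0.0022,0.0019,0,-0.07],[255,0.0046,0.0036,0,-0.14],[255,0.007,0.0051,0,-0.209],[255,0.0096,0.0064,0,-0.279],[255,0.0123,0.0076,0,-0.349],[255,0.015,0.0086,0,-0.419],[255,0.0178,0.0094,0,-0.489],[255,0.0178,0.0094,0,-0.489]]'
python3 - <<'E'
from h import *
s=r.sense();c=r.read_camera("wrist")
cv2.imwrite("pics/w5.png",np.clip(cv2.resize(c["frame"][150:290,190:365],(750,600))*2.5,0,255).astype(np.uint8))
C=np.array([.4342,-.157]);p=s["position"][:2]-C;T=R.from_rotvec(s["tcp_rot"]).as_matrix()
print(np.hypot(*p),np.degrees(np.arctan2(p[1],p[0])),"tool y deg",np.degrees(np.arctan2(T[1,1],T[0,1])),"F tool",T.T@s["force"])
for d in range(4,37,4):
    a=np.radians(-d);q=np.array([[np.cos(a),-np.sin(a)],[np.sin(a),np.cos(a)]])@p-p
    print(d,q.round(4).tolist(),round(a,3))
E
```

```text
clock: 9.2
position: [0.4246, -0.1166, 0.0433]
tcp_rot: [0.195, 1.563, -0.195]
force: [-3.8, -1.0, 1.5]
width: -0.0001
0.04153041389903366 103.39020100581334 tool y deg 75.78502203820719 F tool [-1.52808745 -1.87699043 -3.45276628]
4 [0.0028, 0.0006] -0.07
8 [0.0057, 0.0009] -0.14
12 [0.0086, 0.0011] -0.209
16 [0.0115, 0.0011] -0.279
20 [0.0144, 0.0009] -0.349
24 [0.0173, 0.0004] -0.419
28 [0.0201, -0.0002] -0.489
32 [0.0229, -0.001] -0.559
36 [0.0256, -0.0021] -0.628
```

View pics/w5.png

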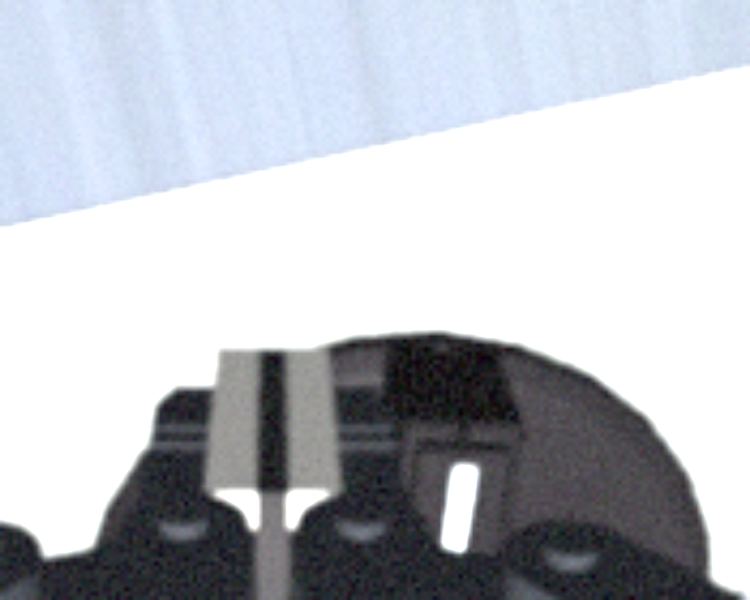

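```bash
cat >> h.py <<'E'
def lug():
    s=r.sense();c=r.read_camera("wrist");f=c["frame"]; C=np.array([.4342,-.157])
    m=(f.min(2)>110).astype(np.uint8); n,l,st,ce=cv2.connectedComponentsWithStats(m)
    best=[]
    for i in range(1,n):
        if 15<st[i,4]<400:
            ys,xs=np.where(l==i); W=np.array([onz(wray(c,s,x,y),.0865)[:2] for x,y in zip(xs,ys)]); d=np.hypot(*(W-C).T)
            if d.max()<.05 and d.max()-d.min()>.008:
                mn=W.mean(0); v=np.linalg.svd(W-mn)[2][0]; v=v*np.sign(v@(mn-C))
                best.append((st[i,4],np.degrees(np.arctan2(v[1],v[0])),np.degrees(np.arctan2(*(mn-C)[::-1])),d.min(),d.max()))
    return best
E
python3 -c "
from h import *
for b in lug(): print(b)"
```

```text
(np.int32(106), np.float64(73.35770603275286), np.float64(72.69581692135992), np.float64(0.0304907138763937), np.float64(0.04134560488708926))
```

First click done (lug at 73°). Next, two clicks of 30° each.

```bash
python3 -m pendant '[[255,0.0028,0.0006,0,-0.07],[255,0.0057,0.0009,0,-0.14],[255,0.0086,0.0011,0,-0.209],[255,0.0115,0.0011,0,-0.279],[255,0.0144,0.0009,0,-0.349],[255,0.0173,0.0004,0,-0.419],[255,0.0201,-0.0002,0,-0.489],[255,0.0201,-0.0002,0,-0.489]]'
python3 - <<'E'
from h import *
for b in lug(): print(b)
s=r.sense()
C=np.array([.4342,-.157]);p=s["position"][:2]-C;T=R.from_rotvec(s["tcp_rot"]).as_matrix()
print(np.hypot(*p),np.degrees(np.arctan2(p[1],p[0])),"tool y deg",np.degrees(np.arctan2(T[1,1],T[0,1])),"F tool",T.T@s["force"])
for d in range(4,37,4):
    a=np.radians(-d);q=np.array([[np.cos(a),-np.sin(a)],[np.sin(a),np.cos(a)]])@p-p
    print(d,q.round(4).tolist(),round(a,3))
E
```

```text
clock: 10.3
position: [0.4458, -0.117, 0.0435]
tcp_rot: [0.577, 1.492, -0.576]
force: [-0.2, 0.1, 1.0]
width: 0.0
(np.int32(103), np.float64(43.18502462557884), np.float64(43.07821044877623), np.float64(0.03104834698724402), np.float64(0.041403228709920706))
0.04158592499049742 73.96484657025772 tool y deg 47.82480485669316 F tool [1.43661766 0.23611127 0.24147609]
4 [0.0028, -0.0009] -0.07
8 [0.0055, -0.002] -0.14
12 [0.0081, -0.0033] -0.209
16 [0.0106, -0.0047] -0.279
20 [0.013, -0.0063] -0.349
24 [0.0153, -0.0081] -0.419
28 [0.0174, -0.0101] -0.489
32 [0.0194, -0.0122] -0.559
36 [0.0213, -0.0144] -0.628
```

```bash
python3 -m pendant '[[255,0.0028,-0.0009,0,-0.07],[255,0.0055,-0.002,0,-0.14],[255,0.0081,-0.0033,0,-0.209],[255,0.0106,-0.0047,0,-0.279],[255,0.013,-0.0063,0,-0.349],[255,0.0153,-0.0081,0,-0.419],[255,0.0174,-0.0101,0,-0.489],[255,0.0174,-0.0101,0,-0.489]]'
python3 - <<'E'
from h import *
for b in lug(): print(b)
s=r.sense()
C=np.array([.4342,-.157]);p=s["position"][:2]-C;T=R.from_rotvec(s["tcp_rot"]).as_matrix()
print(np.hypot(*p),np.degrees(np.arctan2(p[1],p[0])),"tool y deg",np.degrees(np.arctan2(T[1,1],T[0,1])),"F tool",T.T@s["force"])
for d in list(range(3,33,3)):
    a=np.radians(-d);q=np.array([[np.cos(a),-np.sin(a)],[np.sin(a),np.cos(a)]])@p-p
    print(d,q.round(4).tolist(),round(a,3))
E
```

```text
clock: 11.35
position: [0.463, -0.1273, 0.0435]
tcp_rot: [0.951, 1.352, -0.95]
force: [1.2, -1.1, 0.4]
width: -0.0001
(np.int32(113), np.float64(14.0674081323924), np.float64(12.933907280800357), np.float64(0.030796702418213417), np.float64(0.04182557362708551))
0.041239290761494504 46.21911774386017 tool y deg 19.83227733746297 F tool [-0.20175439 -0.7552868  -0.86923856]
3 [0.0015, -0.0015] -0.052
6 [0.003, -0.0031] -0.105
9 [0.0043, -0.0048] -0.157
12 [0.0056, -0.0066] -0.209
15 [0.0067, -0.0084] -0.262
18 [0.0078, -0.0103] -0.314
21 [0.0088, -0.0122] -0.367
24 [0.0096, -0.0142] -0.419
27 [0.0104, -0.0162] -0.471
30 [0.0111, -0.0183] -0.524
```

Three clicks done (lug at 13°). For the last click I go slowly to about 24°, past the half-way point, and let the detent finish it.

```bash
python3 -m pendant '[[255,0.0015,-0.0015,0,-0.052],[255,0.003,-0.0031,0,-0.105],[255,0.0043,-0.0048,0,-0.157],[255,0.0056,-0.0066,0,-0.209],[255,0.0067,-0.0084,0,-0.262],[255,0.0078,-0.0103,0,-0.314],[255,0.0088,-0.0122,0,-0.367],[255,0.0092,-0.0132,0,-0.393],[255,0.0092,-0.0132,0,-0.393]]'
python3 - <<'E'
from h import *
for b in lug(): print(b)
s=r.sense()
C=np.array([.4342,-.157]);p=s["position"][:2]-C;T=R.from_rotvec(s["tcp_rot"]).as_matrix()
print(np.hypot(*p),np.degrees(np.arctan2(p[1],p[0])),"tool y deg",np.degrees(np.arctan2(T[1,1],T[0,1])),"F tool",T.T@s["force"])
E
```

```text
clock: 12.52
position: [0.4716, -0.1404, 0.0434]
tcp_rot: [1.244, 1.186, -1.244]
force: [-0.5, -0.6, -0.9]
width: 0.0001
(np.int32(105), np.float64(-19.463099304949143), np.float64(-16.979411904865238), np.float64(0.030163725855513947), np.float64(0.042132372364230494))
0.04092739430635382 24.024971007017374 tool y deg -2.7430552151940093 F tool [-0.39148006  0.16745288 -0.08823867]
```

Lug at -17°, matching the target of -16.5°, with no force. Back off from the flank, rise, and move above the key.

```bash
python3 -m pendant '[[255,0,0.005,0,0],[255,0,0.008,0,0],[255,0,0.008,0.02,0],[255,0,0.008,0.045,0],[255,0.02,0,0.055,0],[255,0.045,-0.012,0.055,0],[255,0.0624,-0.0191,0.055,0],[255,0.0624,-0.0191,0.045,0],[255,0.0624,-0.0191,0.035,0],[255,0.0624,-0.0191,0.035,0]]'
python3 - <<'E'
from h import *
for b in lug(): print(b)
s=r.sense();c=r.read_camera("wrist");b=r.read_camera("side")
print(s["position"],wproj(c,s,(.534,-.1595,.069)))
cv2.imwrite("pics/w6.png",c["frame"])
cv2.imwrite("pics/s6.png",np.clip(cv2.resize(b["frame"][130:230,220:320],(600,600),interpolation=2)*1.5,0,255).astype(np.uint8))
E
```

```text
clock: 13.82
position: [0.5322, -0.1584, 0.0768]
tcp_rot: [1.245, 1.189, -1.247]
force: [-0.7, 0.8, -0.2]
width: 0.0001
[ 0.53280305 -0.15870036  0.07757833] (np.float64(254.66087803727083), np.float64(222.57235103949685))
```

View pics/w6.png

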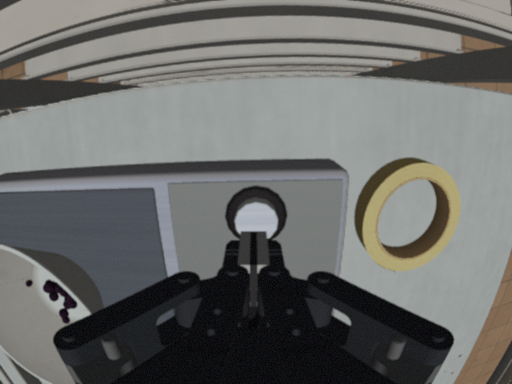

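View pics/s6.png

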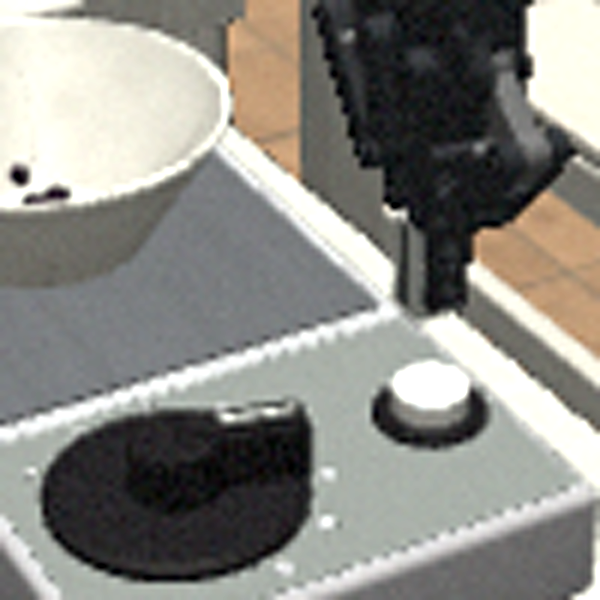

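The wrist view shows the key at (257,219), against a prediction of (255,223), directly under the tips. The lug points toward the key side at the fourth-click dot. Descending.

```bash
python3 -m pendant '[[255,0.001,0,-0.01,0],[255,0.001,-0.0005,-0.02,0],[255,0.001,-0.0005,-0.027,0],[255,0.001,-0.0005,-0.03,0],[255,0.001,-0.0005,-0.03,0]]'
python3 -m pendant '[[255,0,0,-0.001,0],[255,0,0,-0.002,0],[255,0,0,-0.003,0],[255,0,0,-0.003,0]]'
```

```text
clock: 14.6
position: [0.5349, -0.1599, 0.0481]
tcp_rot: [1.245, 1.186, -1.246]
force: [-0.1, 0.6, 0.0]
width: -0.0
clock: 15.1
position: [0.5353, -0.1601, 0.0457]
tcp_rot: [1.245, 1.185, -1.245]
force: [0.6, -0.3, 2.7]
width: -0.0
```

```bash
python3 -m pendant '[[255,0,0,-0.001,0],[255,0,0,-0.002,0],[255,0,0,-0.003,0],[255,0,0,-0.004,0],[255,0,0,-0.004,0]]'
python3 -m pendant '[[255,0,0,-0.001,0],[255,0,0,-0.002,0],[255,0,0,-0.002,0],[255,0,0,-0.002,0]]'
```

```text
clock: 15.72
position: [0.5353, -0.1601, 0.0415]
tcp_rot: [1.245, 1.185, -1.245]
force: [1.0, -0.7, 4.8]
width: -0.0004
clock: 16.23
position: [0.5354, -0.1601, 0.041]
tcp_rot: [1.245, 1.184, -1.245]
force: [-1.9, 1.2, 14.4]
width: 0.0004
```

The key bottomed out: 14 N, with z stuck at 41.0 mm after about 6 mm of springy travel. Release, lift away and check.

```bash
python3 -m pendant '[[255,0,0,0,0],[255,0,0,0.004,0],[255,0,0,0.01,0],[255,0,0,0.03,0],[255,0,0,0.07,0],[255,-0.02,0.01,0.12,0],[255,-0.06,0.02,0.17,0],[255,-0.1,0.03,0.2,0],[255,-0.14,0.04,0.2,0],[255,-0.14,0.04,0.2,0],[255,-0.14,0.04,0.2,0],[255,-0.14,0.04,0.2,0]]'
python3 - <<'E'
from h import *
for b in lug(): print(b)
s=r.sense();c=r.read_camera("wrist");b=r.read_camera("side");a=r.read_camera("scene")
print(s["position"],s["force"],wproj(c,s,(.534,-.1595,.069)))
cv2.imwrite("pics/w7.png",c["frame"])
cv2.imwrite("pics/s7.png",b["frame"])
o=cv2.imread("pics/side0.png")
for n,f,o in (("side",b["frame"],"pics/side0.png"),("scene",a["frame"],"pics/scene0.png")):
    d=cv2.absdiff(f,cv2.imread(o)).max(2)
    for nm,(x0,y0,x1,y1) in {"cup":(228,245,280,305),"tape":(288,232,352,285)}.items(): print(n,nm,(d[y0:y1,x0:x1]>40).sum())
E
```

```text
clock: 17.73
position: [0.3956, -0.1201, 0.239]
tcp_rot: [1.245, 1.187, -1.246]
force: [-0.1, 0.4, -1.2]
width: -0.0001
(np.int32(67), np.float64(-16.52680583891785), np.float64(-18.220128777496924), np.float64(0.016118329730365366), np.float64(0.04163387107801308))
[ 0.39559063 -0.12013555  0.23892354] [ 0.57942805 -0.43328279  0.4996185 ] (np.float64(282.75531380755433), np.float64(45.57613539578057))
side cup 0
side tape 0
scene cup 0
scene tape 0
```

View pics/w7.png

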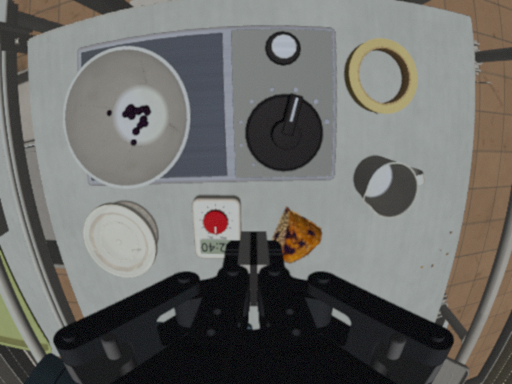

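View pics/s7.png

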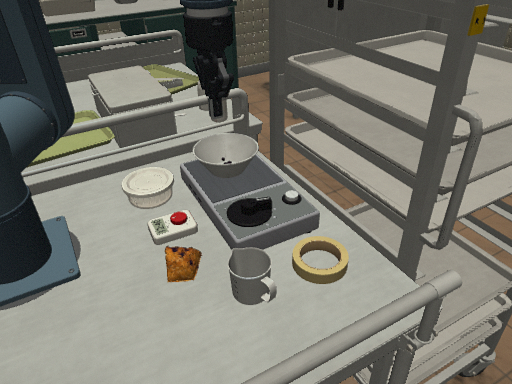

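The lug reads -16.5° (120° clockwise of its start). The key at (283,47) is raised again, cup and tape roll show no image change, the bowl is in place and the arm is clear. Handing in.

```bash
python3 -c "
from bench import r
print(r.hand_in())"
```

```text
the job is handed in; nothing more can be done
None
```

The dial is four clicks clockwise of where it started, the key has been pressed and released, and the job is handed in at about 18 s. No verdict came back.

**What I did:** With the fingers shut I pushed the lug's counterclockwise flank along an arc. The highest force I read was about 4 N, at the ends of moves only. I checked the lug by camera after each click and stopped short on the fourth so the detent finished it. I then pressed the key down about 6 mm until it bottomed at about 14 N, and lifted away.

**Last checks:**
- **Dial:** the lug read -16.5° along its white line (-18.2° from the line's centre), against a target of -16.4°. It had started at about 104°, the second rest.
- **Key:** it looks raised in the wrist and side views. I did not measure its height.
- **Bystanders:** the cup and tape roll show no pixel change in either fixed camera. I compared the bowl only by eye, and it looks unmoved.
- **Arm:** it is clear of everything, with force readings near zero.

**One disagreement:** the fingertips turned out to be about 25 mm behind the stated TCP. Both cameras showed it, there was no contact where the stated TCP would already have been touching, and the height at which the key was felt agreed to about 3 mm. I worked from the measured tip height instead.

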